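# Swap the colour cartridge in the push-push dock

### The job

Change the cartridge in the metal dock: press the spent one that is held in it down with a light push until its catch lets go and it pops up, take it out and stand it upright in the free well of the wooden caddy. Then put the fresh cartridge from the caddy upright into the dock and press it down until the catch holds it, and let go. Never press a cartridge down in the dock harder than 20 N, or its seal bursts, do not ram it against the dock, and leave the other things on the bench where they are.

Things in the scene. Friction and masses are not known exactly. Their poses are not given: they have to be found in the camera images.
- dock: Fixed bare-metal block 92 x 92 mm, 80 mm high, on a dark base plate 136 x 112 mm; a grey box 68 mm high stands against its back (+x) side. An upright round bore, 46 mm wide with a 4 mm chamfer, holds a spring lifter with a push-push catch. Origin under the bore's axis, z up. Too much: over 20 N down on the lifter, over 45 N against rim or wall.
- dock_mouth (a point): Centre of the dock's round mouth, level with its flat top, z up. Pressing a cartridge in takes 2 to 8 N against the lifter's spring, until past the caught position it meets a firm buffer (10 N more per mm). The catch changes over just before that: a push that feels the buffer (10 to 15 N in all) and is let up has worked it.
- lifter_top (a point): Centre of the top of the round black lifter in the bore, on which a cartridge stands: 44 mm below the mouth when the catch holds it, 20 mm below when let go (24 mm stroke, up and down). The buffer lies 6 to 12 mm below the caught position; where exactly is hidden and differs from run to run.
- spent_centre (a point): Centre, half-way up, of the spent cartridge: round, white, 44 mm wide, 57.5 mm high, 0.12 kg; a 46 mm cylinder with a metal band near its chamfered foot, then a cone to a flat top 13 mm wide, to be pressed with closed fingers. z: its axis, up. Starts caught in the dock, 2 mm of cylinder and the cone above the mouth (no grip); popped up, 26 mm of cylinder stand out.
- fresh_centre (a point): The same point of the fresh cartridge, of the same shape and size; it starts standing in one well of the caddy.
- well_a (a point): Centre of the floor of one well of the caddy, a fixed pale wooden block 80 x 184 mm and 24 mm high with two round wells 50 mm wide and 14 mm deep (floor 10 mm above the worktop), 96 mm apart along the block. z up, y along the block from this well to the other. It starts empty.
- well_b (a point): Centre of the floor of the other well of the caddy, in which the fresh cartridge starts.
- pot_a: Closed pot with a black lid, 44 mm wide, 62 mm high; bystander. Origin at the centre of its underside.
- pot_b: Another such pot; bystander.
- nozzle_a: Conical piping nozzle, 34 mm wide, 38 mm high, upright; bystander. Origin under its centre.
- nozzle_b: Another such nozzle; bystander.
- fork: Dipping fork with a wooden handle, 195 mm long, lying; bystander.
- tape: Roll of tape, 100 mm wide, 25 mm high, lying; bystander.
- choc_key: Chocolate key, 99 mm long, 10 mm thick, lying; bystander.
- brush: Pastry brush, 184 mm long, lying; bystander.
Mind the look-alikes: they are no part of the job. Leave any blue or red look-alike of the part that bears spent_centre alone.

How it is judged:
On the way, in this order (a step that is already met when the one before it is completed fails the run):
1. the spent cartridge has popped up with the lifter (z of lifter_top in the frame of dock_mouth above -0.026 m and horizontal distance between spent_centre and dock_mouth below 0.006 m), for 0.2 s.
2. the fresh cartridge is caught: down in the dock on the held lifter, and let go by the fingers (z of fresh_centre in the frame of dock_mouth below -0.01 m and horizontal distance between fresh_centre and dock_mouth below 0.005 m and contact force between fresh and the fingers below 0.1 N), for 0.3 s.
At the end, for the whole second after the job is handed in: Fresh cartridge upright in the dock, held by the catch (centre 12 to 19 mm below the mouth, within 5 mm of the bore axis); spent one upright in a caddy well (within 6 mm of its axis, seated within 4 mm of its floor); both tilted under 0.12 rad, at rest and let go (((horizontal distance between spent_centre and well_a below 0.006 m and z of spent_centre in the frame of well_a below 0.0325 m) or (horizontal distance between spent_centre and well_b below 0.006 m and z of spent_centre in the frame of well_b below 0.0325 m)) and angle between each of spent_centre, fresh_centre's own z axis and vertical below 0.12 rad and linear speed of each of spent, fresh below 0.02 m/s and horizontal distance between fresh_centre and dock_mouth below 0.005 m and z of fresh_centre in the frame of dock_mouth between -0.019 and -0.012 m); the robot touches nothing.
It fails at once if a cartridge pressed down on the lifter with more than 20 N (contact force between any of spent, fresh and lifter above 20 N).
It fails at once if a cartridge rammed against the rim or wall of the dock, or squeezed sideways in it, with more than 45 N (contact force between any of spent, fresh and dock above 45 N).
It fails at once if a bystander moved by more than 30 mm (distance of any of pot_a, pot_b, nozzle_a, nozzle_b, fork, tape, choc_key, brush from where it was at the start of the episode above 0.03 m).
It also fails if it takes over 72 s, if anything falls off the work surface, if the arm or the gripper's body presses on something with over 40 N, if the wrist force passes 120 N, or if a joint passes its speed limit or range.

### The arm

A 7-joint arm with a two-finger parallel gripper is mounted at the origin on the work surface; the furniture and walls round the work are solid. World frame = base frame: x ahead of the robot, y to its left, z up, the work surface at z = 0. Lengths are in m, angles in rad, forces in N, time in s.
With the tool pointing down it reaches from about 0.4 to 0.875 m from the base axis. Payload 19.3 kg.
Tool frame: the origin (TCP) lies midway between the tips of the shut fingers; the grasp point (between the pads) lies 19 mm behind it; x points along the fingers, y is the direction in which the jaws open and shut, and the axes are right-handed (so a half turn about x gives the same grasp; the last joint's range is limited). The gripper opens to 85 mm and grips with 20 to 120 N. Pads are 22 mm wide; open, the fingers measure 114 mm over their backs; the gripper's body (76 mm by 85 mm) begins 54 mm behind the grasp point. The pads swing forward as they close: fully open they stand 13 mm farther back than shut.
Start: joints at [1.228, 0.521, -0.036, 1.599, 0.021, 1.021, -0.113], TCP at [0.168, -0.602, 0.231] pointing down, gripper open.
Joint ranges: [-2.91, 2.91], [-0.3, 2.13], [-1.5, 1.42], [0.17, 2.43], [-1.26, 4.41], [0.16, 1.93], [-2.52, 2.52]. Speed limits (rad/s): [1.89, 1.89, 2.39, 2.39, 3.01, 3.01, 3.01].

### API

Orientations are given as a rotation vector (axis times angle).
In Python, from rig import bot, camera gives the robot as it stands.
- The arm moves only by the tool drive_tool, never from a script. Its argument "targets" is a list of rows, each a list of 7 numbers: the finger opening in mm, from 0 to 85.4, then the shift along the world's x, y, z in mm, then the turn, a rotation vector about the world's x, y, z in degrees. A call has 1 to 12 rows; each row is the pose to reach, as a shift and turn from the pose commanded when the call began; what a row does not reach only later rows make up. A row lasts 1/12 s, in which the tool goes at most 41.7 mm and 7.16 degrees, less where a joint would pass 70% of its speed; a pose out of reach is approached as far as the arm can. A call with a gripper value outside its range is refused whole. The fingers move at their own pace and stop on an object; "force" is the grip in N (left out, the last holds). Time passes only in rows, so rows that repeat a pose let the fingers close. It gives the time, the measured TCP pose, the force and the opening at its end, in the units of the state.
- bot.sense(): the state, without advancing time (a new reading comes with each control period).
- camera(name): name is "scene" or "top"; returns a dict with "color" (384x512x3 uint8, red, green, blue), "fx", "fy", "cx", "cy" (pixels), "T" (4x4, takes a point from camera to world coordinates). Camera axes: x right, y down, z forward; pixel columns grow to the right and rows downward; lengths in m; the calibration is good to about 2 mm. A picture is of the moment at which its call begins. There is no depth.
- bot.close_job(): hands the job in, once; it reports no verdict.
The state is a dict: "t": time; "qpos": joint angles; "dq": joint speeds; "tau": joint torques, N m; "eef_pos": TCP position; "ee_rot": TCP orientation; "ft_force": force on the tool from outside, world axes, zero at the start; "wrist_torque": the same for the moment, N m; "width": finger opening in m.
Only numpy, scipy, OpenCV 4.12 (cv2) and the standard library are available. Lean on these libraries where they do the work, as an engineer would, in place of code of your own. Each camera call takes 0.05 s, during which the arm holds its last target.

## Working session

There is one attempt and no reset: what is moved stays moved. The work goes in short steps, Python scripts to look and compute and a tool call to move; the robot and the scene stay as the last step left them, time stands still between calls to the robot, and variables do not carry over. Pictures are saved under pics/ and viewed, and the job is handed in when it is done.

Besides the shell and the picture viewer there is one more tool, called after ">>>" by a JSON object that holds its "op" and its "data". drive_tool: Moves the arm, as the interface text tells. Its arguments: {"type":"object","properties":{"targets":{"type":"array"},"force":{"type":"number"}},"required":["targets"]}

```bash
ls; mkdir -p pics; python3 - <<'E'
from rig import bot,camera
import cv2,numpy as np
print(bot.sense())
for n in("scene","top"):
    c=camera(n);print(n,c["fx"],c["fy"],c["cx"],c["cy"],c["T"].round(4).tolist())
    cv2.imwrite(f"pics/{n}0.png",c["color"][:,:,::-1])
E
```

```text
pics
{'t': 0.0, 'qpos': array([ 1.2278127 ,  0.52203917, -0.03632804,  1.59996674,  0.02119724,
        1.02109981, -0.11280152]), 'dq': array([-0.00068043, -0.00010784, -0.00051536, -0.00079245, -0.00051375,
        0.00148145,  0.00050816]), 'tau': array([-1.39003250e-04, -9.27114558e+01,  1.98005028e+00, -3.69941819e+01,
        1.77337392e-02,  8.00992217e-03,  3.54656856e-05]), 'eef_pos': array([ 0.1682638 , -0.60159099,  0.23072483]), 'ee_rot': array([ 2.0757519 ,  0.28606077, -2.07623224]), 'ft_force': array([-0.33784609,  0.08639215,  0.49423701]), 'wrist_torque': array([ 0.00425736, -0.01562966,  0.03031628]), 'width': 0.08573854878696997}
scene 411.9536261756659 411.9536261756659 260.4183159450146 193.2412170898171 [[-0.7329, -0.4704, 0.4915, -0.0739], [-0.6801, 0.4892, -0.5459, 0.6669], [0.0163, -0.7344, -0.6785, 0.8756], [0.0, 0.0, 0.0, 1.0]]
top 419.2736379465149 419.2736379465149 263.3652540118062 192.64257870014083 [[-0.0039, -0.9889, 0.1486, 0.3061], [-1.0, 0.004, 0.0003, 0.0071], [-0.0009, -0.1486, -0.9889, 1.2742], [0.0, 0.0, 0.0, 1.0]]
```

View pics/scene0.png

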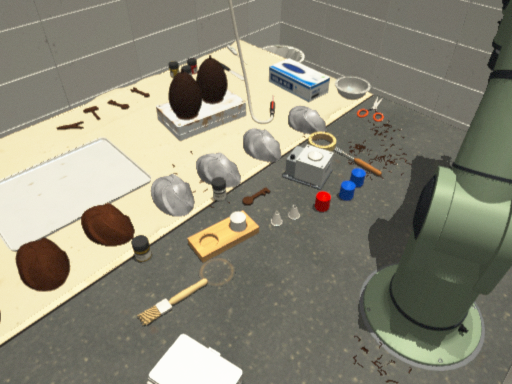

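View pics/top0.png

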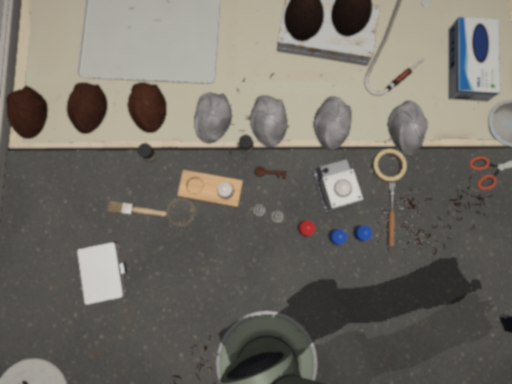

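```bash
python3 - <<'E'
import cv2,numpy as np
t=cv2.imread("pics/top0.png");s=cv2.imread("pics/scene0.png")
def crop(i,x0,y0,w,h,f):return cv2.resize(i[y0:y0+h,x0:x0+w],None,fx=f,fy=f,interpolation=cv2.INTER_CUBIC)
a=np.hstack([crop(t,300,145,80,80,5),crop(t,170,150,80,80,5)])
cv2.imwrite("pics/tc0.png",a)
a=np.hstack([crop(s,270,130,80,80,5),crop(s,183,190,80,80,5)])
cv2.imwrite("pics/sc0.png",a)
E
```

```text
(no output)
```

View pics/tc0.png

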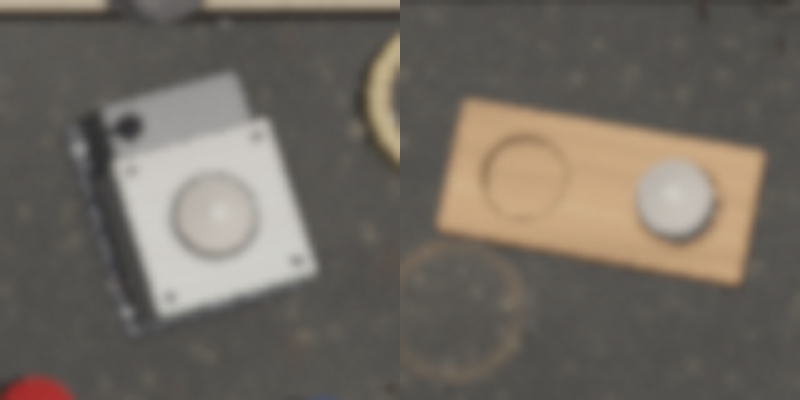

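View pics/sc0.png

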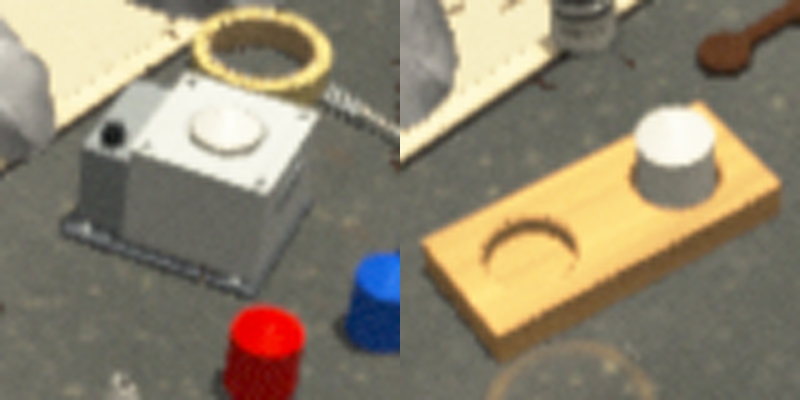

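```bash
cat > h.py <<'E'
import numpy as np,cv2
def ray(c,u,v):
    d=np.array([(u-c["cx"])/c["fx"],(v-c["cy"])/c["fy"],1.]);T=c["T"];return T[:3,3],T[:3,:3]@d
def onz(c,u,v,z):
    o,d=ray(c,u,v);return o+d*(z-o[2])/d[2]
def tri(c1,p1,c2,p2):
    o1,d1=ray(c1,*p1);o2,d2=ray(c2,*p2)
    A=np.stack([d1,-d2],1);t=np.linalg.lstsq(A,o2-o1,rcond=None)[0]
    a=o1+d1*t[0];b=o2+d2*t[1];return (a+b)/2,np.linalg.norm(a-b)*1e3
def up(c,x0,y0,w,h,f=8):
    return cv2.resize(c["color"][y0:y0+h,x0:x0+w],None,fx=f,fy=f,interpolation=cv2.INTER_CUBIC)
def back(p,x0,y0,f=8): return (np.asarray(p)+.5)/f-.5+[x0,y0]
E
python3 - <<'E'
from rig import camera
from h import *
t=camera("top");s=camera("scene")
out=[]
R={}
for n,c,box,kind in [("dt",t,(300,145,80,80),0),("ds",s,(270,130,80,80),0),("ct",t,(170,150,80,80),1),("cs",s,(183,190,80,80),1)]:
    I=up(c,*box);hsv=cv2.cvtColor(I,cv2.COLOR_RGB2HSV)
    if kind==0:
        m=((hsv[:,:,2]>165)&(hsv[:,:,1]<60)).astype(np.uint8)
    else:
        m=((hsv[:,:,1]>70)&(hsv[:,:,2]>165 if n=="cs" else hsv[:,:,1]>70)).astype(np.uint8)
    m=cv2.morphologyEx(m,cv2.MORPH_CLOSE,np.ones((25,25)))
    cs,_=cv2.findContours(m,cv2.RETR_EXTERNAL,cv2.CHAIN_APPROX_NONE);
    k=[x for x in cs if cv2.pointPolygonTest(x,(320,320),False)>=0] or [max(cs,key=cv2.contourArea)]
    k=max(k,key=cv2.contourArea)
    h=cv2.convexHull(k);q=cv2.approxPolyN(h,4,ensure_convex=True).reshape(-1,2)
    # refine: fit lines to hull-side points
    print(n,cv2.contourArea(k),[back(p,*box[:2]).round(2).tolist() for p in q])
    v=I[:,:,::-1].copy();cv2.drawContours(v,[k],-1,(0,255,0),1);cv2.polylines(v,[q.astype(int).reshape(-1,1,2)],True,(0,0,255),1)
    out.append(cv2.resize(v,(400,300*0+400)))
cv2.imwrite("pics/m1.png",cv2.resize(np.vstack([np.hstack(out[:2]),np.hstack(out[2:])]),(600,600)))
E
```

```text
dt 65732.0 [[362.69, 198.81], [331.81, 207.81], [321.94, 176.06], [352.31, 166.94]]
ds 82064.5 [[334.06, 152.06], [323.31, 168.69], [269.56, 154.31], [269.56, 104.69]]
ct 111863.5 [[243.44, 179.44], [238.06, 207.44], [175.94, 196.44], [182.06, 168.56]]
cs 80051.5 [[259.69, 226.56], [201.81, 257.56], [186.06, 237.56], [242.31, 209.19]]
```

View pics/m1.png

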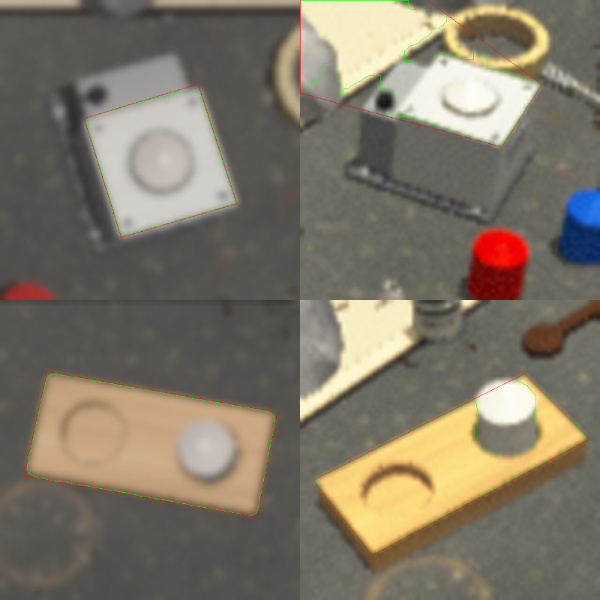

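```bash
python3 - <<'E'
from rig import camera
from h import *
t=camera("top");s=camera("scene")
box=(270,130,80,80);I=up(s,*box);hsv=cv2.cvtColor(I,cv2.COLOR_RGB2HSV)
for x,y in [(50*8//1,0)]:pass
lab=cv2.cvtColor(I,cv2.COLOR_RGB2LAB)
print([I[int(y*1.6),int(x*1.6)].tolist() for x,y in [(170,130),(290,130),(240,170),(130,90),(230,130),(200,90),(190,60)]])
m=((I.min(2)>180)).astype(np.uint8)
m[:, :int(130*1.6)]=0; m[:int(72*1.6)]=0
m=cv2.morphologyEx(m,cv2.MORPH_OPEN,np.ones((7,7)))
k=max(cv2.findContours(m,0,1)[0],key=cv2.contourArea)
q=cv2.approxPolyN(cv2.convexHull(k),4,ensure_convex=True).reshape(-1,2)
qs=np.array([back(p,270,130) for p in q]);print(qs.round(2).tolist())
v=I[:,:,::-1].copy();cv2.polylines(v,[q.astype(int).reshape(-1,1,2)],True,(0,0,255),1);cv2.drawContours(v,[k],-1,(0,255,0),1)
# caddy line: colour-only
box=(183,190,80,80);J=up(s,*box);h2=cv2.cvtColor(J,cv2.COLOR_RGB2HSV)
m=((h2[:,:,1]>70)&(h2[:,:,2]>190)).astype(np.uint8)
k=max(cv2.findContours(cv2.morphologyEx(m,cv2.MORPH_OPEN,np.ones((9,9))),0,1)[0],key=cv2.contourArea)
w=J[:,:,::-1].copy();cv2.drawContours(w,[k],-1,(0,255,0),1)
cv2.imwrite("pics/m2.png",cv2.resize(np.hstack([v,w]),(800,400)))
E
```

```text
[[245, 245, 234], [246, 244, 235], [245, 245, 235], [182, 184, 175], [253, 252, 246], [248, 247, 238], [86, 79, 60]]
[[333.69, 152.31], [322.81, 168.44], [295.56, 159.31], [295.56, 140.56]]
```

View pics/m2.png

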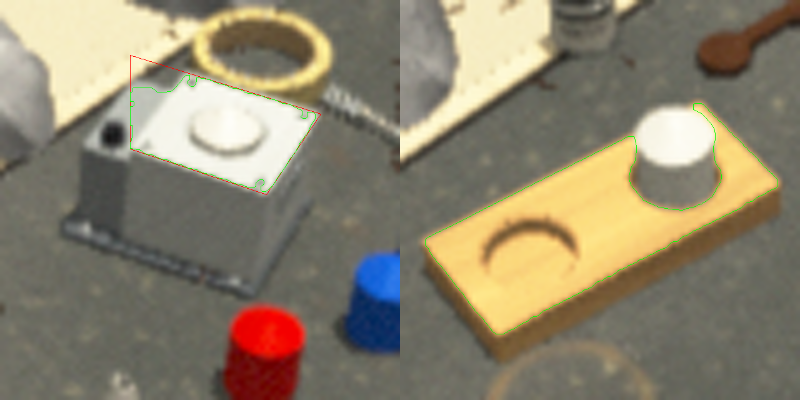

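```bash
python3 - <<'E'
from rig import camera
from h import *
t=camera("top");s=camera("scene")
def quad(c,box,mf,op=9):
    I=up(c,*box);m=mf(I,cv2.cvtColor(I,cv2.COLOR_RGB2HSV)).astype(np.uint8)
    m=cv2.morphologyEx(m,cv2.MORPH_OPEN,np.ones((op,op)))
    k=max(cv2.findContours(m,0,1)[0],key=cv2.contourArea)
    q=cv2.approxPolyN(cv2.convexHull(k),4,ensure_convex=True).reshape(-1,2)
    return np.array([back(p,*box[:2]) for p in q]),m
def fm(I,h):
    m=(I.min(2)>(212)); m[:int(72*1.6)]=0; m[:,:int(120*1.6)]=0; return m
qs,m=quad(s,(270,130,80,80),fm)
qt,_=quad(t,(300,145,80,80),lambda I,h:(h[:,:,2]>165)&(h[:,:,1]<60))
cs,_=quad(s,(183,190,80,80),lambda I,h:(h[:,:,1]>70)&(h[:,:,2]>190))
ct,_=quad(t,(170,150,80,80),lambda I,h:(h[:,:,1]>60)&(h[:,:,2]>110))
print(qs.round(1).tolist(),qt.round(1).tolist());print(cs.round(1).tolist(),ct.round(1).tolist())
def match(A,B,z):
    PA=[onz(t,*p,z) for p in A];P=[]
    for b in B:
        w=onz(s,*b,z);i=int(np.argmin([np.linalg.norm((w-a)[:2]) for a in PA]))
        x,e=tri(t,A[i],s,b);print(i,x.round(4),"gap mm",round(e,1), "planeT",PA[i].round(4),"planeS",w.round(4));P.append(x)
    P=np.array(P);print("centre",P.mean(0).round(4), [round(np.linalg.norm(P[i]-P[(i+1)%4]),4) for i in range(4)])
    print("plane centres T",np.mean(PA,0).round(4),"S",np.mean([onz(s,*b,z) for b in B],0).round(4))
print("dock");match(qt,qs,.08)
print("caddy");match(ct,cs,.024)
E
```

```text
[[333.1, 152.4], [322.8, 167.9], [295.4, 158.9], [306.6, 144.3]] [[362.6, 198.7], [331.9, 208.1], [321.7, 175.3], [352.4, 167.7]]
[[259.3, 226.6], [201.8, 257.2], [186.6, 237.7], [242.3, 209.6]] [[243.7, 179.3], [238.2, 207.3], [175.7, 196.7], [181.7, 168.3]]
dock
0 [ 0.4671 -0.278   0.0781] gap mm 0.2 planeT [ 0.4669 -0.2775  0.08  ] planeS [ 0.4657 -0.2758  0.08  ]
1 [ 0.4407 -0.1881  0.0816] gap mm 1.7 planeT [ 0.4401 -0.1888  0.08  ] planeS [ 0.4424 -0.1894  0.08  ]
2 [ 0.5329 -0.1631  0.0811] gap mm 5.9 planeT [ 0.5357 -0.1618  0.08  ] planeS [ 0.5311 -0.1656  0.08  ]
3 [ 0.557  -0.2528  0.0781] gap mm 2.9 planeT [ 0.5579 -0.2516  0.08  ] planeS [ 0.5542 -0.2513  0.08  ]
centre [ 0.4994 -0.2205  0.0797] [np.float64(0.0938), np.float64(0.0956), np.float64(0.0929), np.float64(0.0934)]
plane centres T [ 0.5001 -0.2199  0.08  ] S [ 0.4984 -0.2205  0.08  ]
caddy
1 [0.4508 0.0838 0.0237] gap mm 2.4 planeT [0.4498 0.0832 0.024 ] planeS [0.4517 0.0846 0.024 ]
2 [0.4818 0.2701 0.0307] gap mm 0.0 planeT [0.4827 0.2715 0.024 ] planeS [0.4862 0.267  0.024 ]
3 [0.5673 0.2536 0.0264] gap mm 5.0 planeT [0.5698 0.2557 0.024 ] planeS [0.5667 0.2513 0.024 ]
0 [0.5358 0.0672 0.0204] gap mm 0.3 planeT [0.5351 0.0669 0.024 ] planeS [0.5334 0.0697 0.024 ]
centre [0.5089 0.1687 0.0253] [np.float64(0.189), np.float64(0.0872), np.float64(0.1891), np.float64(0.0867)]
plane centres T [0.5094 0.1693 0.024 ] S [0.5095 0.1681 0.024 ]
```

```bash
python3 - <<'E'
from rig import camera
from h import *
t=camera("top");s=camera("scene")
I=up(t,170,150,80,80);h=cv2.cvtColor(I,cv2.COLOR_RGB2HSV)
m=((h[:,:,1]<40)&(h[:,:,2]>125)).astype(np.uint8);m=cv2.morphologyEx(m,cv2.MORPH_OPEN,np.ones((9,9)))
k=max(cv2.findContours(m,0,1)[0],key=cv2.contourArea);e=cv2.fitEllipse(k);p=back(e[0],170,150);print("fresh top",p,e[1],onz(t,*p,.055),onz(t,*p,.05))
V=[I[:,:,::-1].copy()];cv2.ellipse(V[0],e,(0,0,255),1)
m=cv2.morphologyEx(((h[:,:,1]>60)&(h[:,:,2]<165)).astype(np.uint8),cv2.MORPH_CLOSE,np.ones((5,5)))
g=cv2.GaussianBlur(cv2.cvtColor(I,cv2.COLOR_RGB2GRAY),(0,0),4)
c=cv2.HoughCircles(g[:, :320],cv2.HOUGH_GRADIENT,1.5,500,param1=40,param2=15,minRadius=55,maxRadius=80)
print("well",c)
if c is not None:
    x,y,r=c[0,0];p=back((x,y),170,150);print(p,onz(t,*p,.024));cv2.circle(V[0],(int(x),int(y)),int(r),(255,0,0),1)
I=up(t,300,145,80,80);g=cv2.GaussianBlur(cv2.cvtColor(I,cv2.COLOR_RGB2GRAY),(0,0),4)
c=cv2.HoughCircles(g,cv2.HOUGH_GRADIENT,1.5,500,param1=40,param2=15,minRadius=55,maxRadius=80)
x,y,r=c[0,0];p=back((x,y),300,145);print("spent",p,r,onz(t,*p,.081));V.append(I[:,:,::-1].copy());cv2.circle(V[1],(int(x),int(y)),int(r),(255,0,0),1)
# scene: cartridge tops
I=up(s,183,190,80,80);h=cv2.cvtColor(I,cv2.COLOR_RGB2HSV)
m=((h[:,:,1]<50)&(h[:,:,2]>205)).astype(np.uint8);m=cv2.morphologyEx(m,cv2.MORPH_OPEN,np.ones((9,9)))
m[:,:320]=0
k=max(cv2.findContours(m,0,1)[0],key=cv2.contourArea);e=cv2.fitEllipse(k);p=back(e[0],183,190);print("fresh scene",p,e[1],onz(s,*p,.058))
V.append(I[:,:,::-1].copy());cv2.ellipse(V[2],e,(0,0,255),1)
cv2.imwrite("pics/m3.png",cv2.resize(np.hstack(V),(798,266)))
E
```

```text
fresh top [224.66344452 189.55971146] (114.3603744506836, 121.30474853515625) [0.49896825 0.12135518 0.055     ] [0.49975933 0.12182382 0.05      ]
well None
spent [329.09375 178.40625] 56.65 [ 0.52629914 -0.1828052   0.081     ]
fresh scene [237.4922142  216.86617279] (90.8614730834961, 122.85264587402344) [0.49874509 0.12291903 0.058     ]
```

View pics/m3.png

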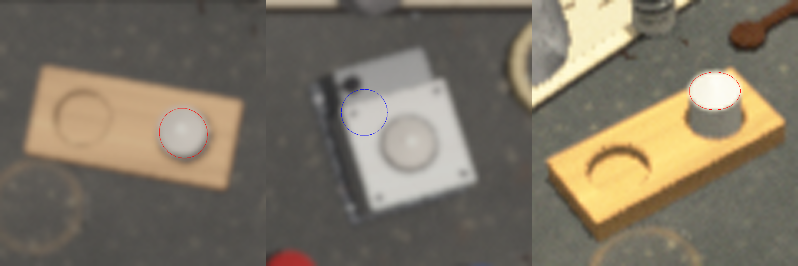

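```bash
python3 - <<'E'
from rig import camera,bot
from h import *
from scipy.spatial.transform import Rotation as R
st=bot.sense();print(R.from_rotvec(st["ee_rot"]).as_matrix().round(3))
t=camera("top");s=camera("scene")
print(onz(t,342.6,187.2,.083))
b=back((0,0),0,0)
print("scene spent top",onz(s,270+(228.5)/5-.5,130+(128.5)/5-.5,.088))
for n,c,bx in(("t",t,(300,145,80,80)),("s",s,(270,130,80,80))):
    I=up(c,*bx,f=10);I=I[200:620,200:620] if n=="t" else I[100:460,240:680]
    g=cv2.createCLAHE(8,(4,4)).apply(cv2.cvtColor(I,cv2.COLOR_RGB2GRAY));cv2.imwrite(f"pics/sp_{n}.png",g)
a=cv2.imread("pics/sp_t.png");b=cv2.imread("pics/sp_s.png");b=cv2.copyMakeBorder(b,0,max(0,a.shape[0]-b.shape[0]),0,0,0);a=cv2.copyMakeBorder(a,0,b.shape[0]-a.shape[0],0,0,0)
o=np.hstack([a,b]);cv2.imwrite("pics/sp.png",o[:,:800] if o.shape[1]<=860 else o)
E
```

```text
[[-0.     0.269 -0.963]
 [ 0.    -0.963 -0.269]
 [-1.    -0.     0.   ]]
[ 0.50005126 -0.22065371  0.083     ]
scene spent top [ 0.49238703 -0.21528177  0.088     ]
```

View pics/sp.png

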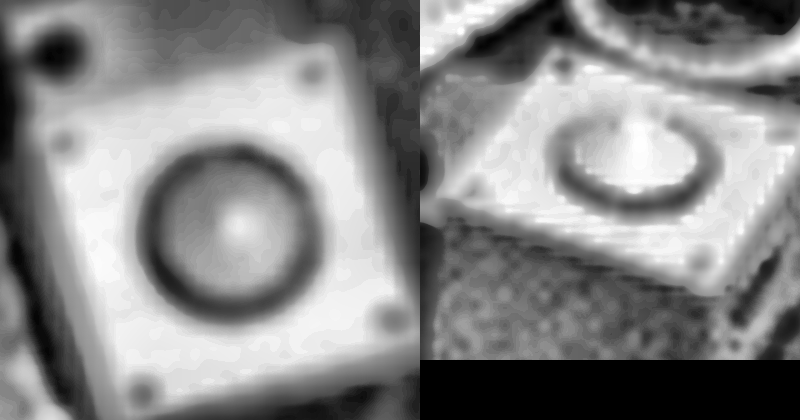

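```bash
python3 - <<'E'
from rig import camera
from h import *
t=camera("top");s=camera("scene")
f=lambda x,y,a,b,c,d:((a+(c+x+.5)/10-.5),(b+(d+y+.5)/10-.5))
T=lambda x,y:f(x,y,300,145,200,200)
S=lambda x,y:f(x-420,y,270,130,240,100)
print("ring",tri(t,T(229,231),s,S(636,154)))
P=[]
for a,b in [((62,143),(475,187)),((313,73),(565,66)),((392,320),(780,133)),((144,392),(700,262))]:
    print(tri(t,T(*a),s,S(*b)));P.append((onz(t,*T(*a),.08),onz(s,*S(*b),.08)))
print(np.mean(P,0))
E
```

```text
ring (array([ 0.49761606, -0.22070339,  0.08347908]), np.float64(2.426999119592504))
(array([ 0.52408174, -0.17330784,  0.08240996]), np.float64(1.615348600978627))
(array([ 0.54521187, -0.24696262,  0.0795306 ]), np.float64(1.0275517367364453))
(array([ 0.47314231, -0.26700802,  0.07924086]), np.float64(0.1821652843645489))
(array([ 0.45212172, -0.19516156,  0.079877  ]), np.float64(1.0210024342614612))
[[ 0.49911022 -0.22038142  0.08      ]
 [ 0.49842266 -0.22108041  0.08      ]]
```

>>> {"op": "drive_tool", "data": {"targets": [[0,27,31,-5,0,0,0],[0,55,63,-10,0,0,0],[0,83,95,-20,0,0,0],[0,110,127,-30,0,0,0],[0,138,159,-35,0,0,0],[0,165,190,-40,0,0,0],[0,193,222,-50,0,0,0],[0,220,254,-60,0,0,0],[0,248,285,-65,0,0,0],[0,275,317,-70,0,0,0],[0,303,349,-75,0,0,0],[0,331,381,-80,0,0,0]], "force": 40}}

```text
t: 1.7
eef_pos: [0.4927, -0.2281, 0.1526]
ee_rot: [2.076, 0.284, -2.075]
ft_force: [0.9, -1.2, -0.3]
width: 0.0003
```

>>> {"op": "drive_tool", "data": {"targets": [[0,0,0,-15,0,0,0],[0,0,0,-30,0,0,0],[0,0,0,-40,0,0,0],[0,0,0,-46,0,0,0],[0,0,0,-49,0,0,0],[0,0,0,-49,0,0,0],[0,0,0,-49,0,0,0]]}}

```text
t: 2.28
eef_pos: [0.4916, -0.2303, 0.1041]
ee_rot: [2.076, 0.284, -2.075]
ft_force: [-0.3, -0.1, -0.3]
width: 0.0003
```

```bash
cat > look.py <<'E'
import sys
from rig import camera,bot
from h import *
st=bot.sense();print(st["t"],st["eef_pos"].round(4),st["ft_force"].round(2),round(st["width"],4),st["qpos"].round(2))
tag=sys.argv[1];bx=[int(x) for x in sys.argv[2:]]
s=camera("scene")
V=[up(s,*bx[:4],f=5)]
if len(bx)>4: V.append(up(camera("top"),*bx[4:],f=5))
H=max(v.shape[0] for v in V);V=[cv2.copyMakeBorder(v,0,H-v.shape[0],0,0,0) for v in V]
cv2.imwrite(f"pics/{tag}.png",np.hstack(V)[:,:,::-1])
E
python3 look.py a1 270 90 80 100 300 145 80 80
```

```text
2.2833 [ 0.4916 -0.2303  0.1041] [-0.32 -0.06 -0.28] 0.0003 [ 0.41  0.57 -0.11  1.92  0.1   0.66 -1.06]
```

View pics/a1.png

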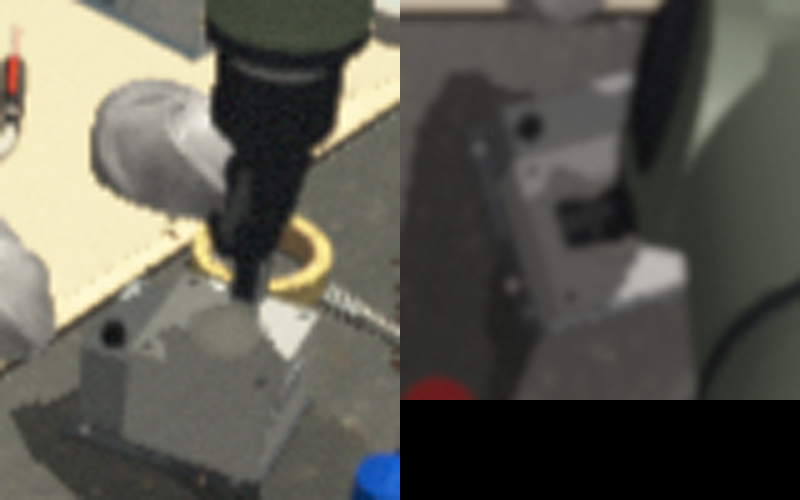

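>>> {"op": "drive_tool", "data": {"targets": [[0,4,5,0,0,0,0],[0,7.4,9.8,-3,0,0,0],[0,7.4,9.8,-6,0,0,0],[0,7.4,9.8,-8,0,0,0],[0,7.4,9.8,-10,0,0,0],[0,7.4,9.8,-12,0,0,0],[0,7.4,9.8,-14,0,0,0],[0,7.4,9.8,-14,0,0,0]]}}

```text
t: 3.05
eef_pos: [0.4989, -0.2199, 0.0894]
ee_rot: [2.076, 0.285, -2.076]
ft_force: [-1.1, 1.6, 6.1]
width: 0.0002
```

>>> {"op": "drive_tool", "data": {"targets": [[0,0,0,-1,0,0,0],[0,0,0,-2,0,0,0],[0,0,0,-2,0,0,0]]}}

```text
t: 3.3
eef_pos: [0.499, -0.22, 0.0877]
ee_rot: [2.076, 0.285, -2.076]
ft_force: [0.1, 2.1, 6.0]
width: 0.0002
```

>>> {"op": "drive_tool", "data": {"targets": [[0,0,0,-0.5,0,0,0],[0,0,0,-1,0,0,0],[0,0,0,-1,0,0,0]]}}

```text
t: 3.55
eef_pos: [0.499, -0.22, 0.0868]
ee_rot: [2.076, 0.285, -2.075]
ft_force: [-1.0, 1.9, 5.8]
width: -0.0002
```

>>> {"op": "drive_tool", "data": {"targets": [[0,0,0,-0.5,0,0,0],[0,0,0,-1,0,0,0],[0,0,0,-1,0,0,0]]}}

```text
t: 3.8
eef_pos: [0.499, -0.22, 0.0858]
ee_rot: [2.076, 0.285, -2.076]
ft_force: [-1.6, 1.8, 6.9]
width: -0.0003
```

>>> {"op": "drive_tool", "data": {"targets": [[0,0,0,-0.5,0,0,0],[0,0,0,-0.8,0,0,0],[0,0,0,-0.8,0,0,0]]}}

```text
t: 4.05
eef_pos: [0.499, -0.22, 0.0851]
ee_rot: [2.076, 0.285, -2.075]
ft_force: [-1.7, 1.7, 10.1]
width: 0.0001
```

>>> {"op": "drive_tool", "data": {"targets": [[0,0,0,-0.2,0,0,0],[0,0,0,-0.2,0,0,0]]}}

```text
t: 4.22
eef_pos: [0.499, -0.22, 0.085]
ee_rot: [2.076, 0.285, -2.075]
ft_force: [-2.6, 1.6, 10.8]
width: -0.0
```

>>> {"op": "drive_tool", "data": {"targets": [[0,0,0,3,0,0,0],[0,0,0,8,0,0,0],[0,0,0,14,0,0,0],[0,0,0,20,0,0,0],[0,0,0,26,0,0,0],[0,0,0,33,0,0,0],[0,0,0,43,0,0,0],[40,0,0,55,0,0,0],[85,0,0,60,0,0,0],[85,0,0,60,0,0,0],[85,0,0,60,0,0,0]]}}

```text
t: 5.13
eef_pos: [0.499, -0.2201, 0.1448]
ee_rot: [2.076, 0.284, -2.075]
ft_force: [0.2, 0.3, -0.2]
width: 0.048
```

```bash
python3 look.py a2 270 90 80 100 300 145 80 80
```

```text
5.1333 [ 0.499  -0.2201  0.1448] [ 0.16  0.35 -0.25] 0.048 [ 0.4   0.51 -0.12  1.89  0.09  0.75 -1.07]
```

View pics/a2.png

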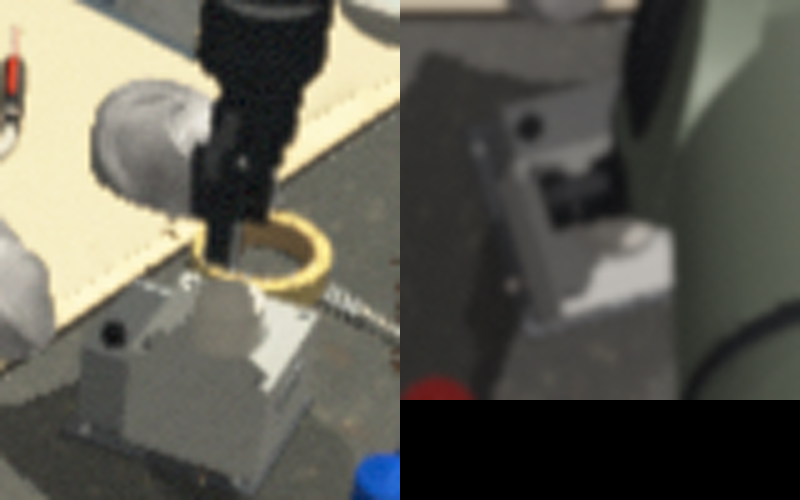

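>>> {"op": "drive_tool", "data": {"targets": [[85,0,0,0,0,0,0],[85,0,0,-10,0,0,0],[85,0,0,-25,0,0,0],[85,0,0,-40,0,0,0],[85,0,0,-52,0,0,0],[85,0,0,-60,0,0,0],[85,0,0,-65,0,0,0],[85,0,0,-67,0,0,0],[85,0,0,-67,0,0,0]]}}

```text
t: 5.98
eef_pos: [0.4989, -0.2199, 0.0773]
ee_rot: [2.075, 0.285, -2.076]
ft_force: [0.5, -0.0, -1.0]
width: 0.0852
```

>>> {"op": "drive_tool", "data": {"targets": [[60,0,0,0,0,0,0],[50,0,0,0,0,0,0],[47,0,0,0,0,0,0],[45,0,0,0,0,0,0],[42,0,0,0,0,0,0],[40,0,0,0,0,0,0],[40,0,0,0,0,0,0]], "force": 20}}

```text
t: 6.57
eef_pos: [0.4993, -0.2202, 0.0782]
ee_rot: [2.076, 0.284, -2.075]
ft_force: [-0.6, -1.1, 6.1]
width: 0.0437
```

```bash
python3 look.py a3 270 90 80 100
```

```text
6.5667 [ 0.4993 -0.2202  0.0782] [-0.62 -1.12  6.13] 0.0437 [ 0.39  0.61 -0.11  1.92  0.11  0.61 -1.09]
```

View pics/a3.png

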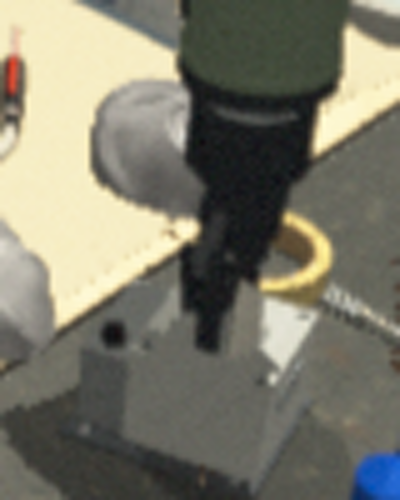

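>>> {"op": "drive_tool", "data": {"targets": [[40,0,0,3,0,0,0],[40,0,0,8,0,0,0],[40,0,0,15,0,0,0],[40,0,0,23,0,0,0],[40,0,0,33,0,0,0],[40,0,0,45,0,0,0],[40,0,0,60,0,0,0],[40,0,0,70,0,0,0],[40,0,0,70,0,0,0]], "force": 30}}

```text
t: 7.37
eef_pos: [0.5, -0.2203, 0.1502]
ee_rot: [2.078, 0.283, -2.072]
ft_force: [-0.3, -0.2, -0.9]
width: 0.0433
```

```bash
python3 look.py a4 270 70 80 120 300 145 80 80
```

```text
7.3667 [ 0.5    -0.2203  0.1502] [-0.33 -0.16 -0.9 ] 0.0433 [ 0.4   0.5  -0.12  1.88  0.09  0.76 -1.07]
```

View pics/a4.png

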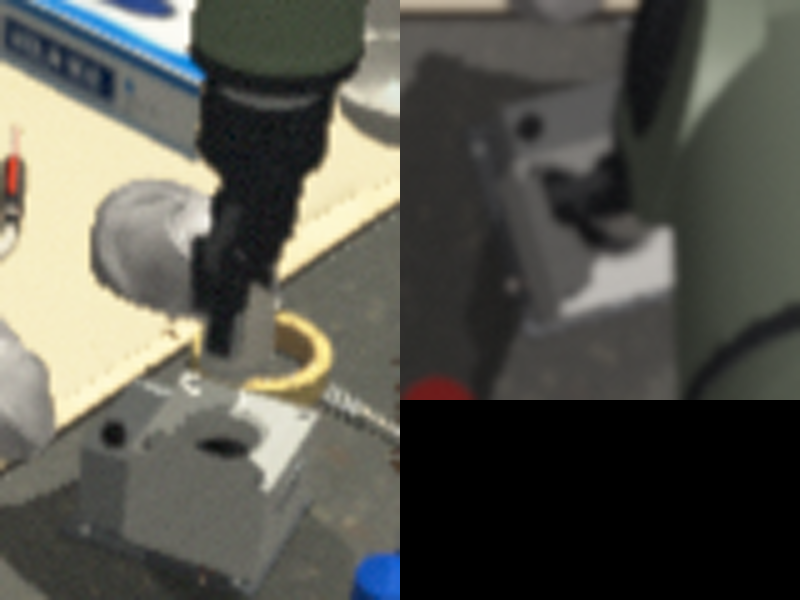

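```bash
python3 - <<'E'
from rig import camera,bot
from h import *
s=camera("scene")
def proj(P):
    T=s["T"];q=T[:3,:3].T@(np.asarray(P)-T[:3,3]);return q[0]/q[2]*s["fx"]+s["cx"],q[1]/q[2]*s["fy"]+s["cy"]
for z in(.115,.12,.125,.13,.135): print(z,[round(x,1) for x in proj([.489,-.2035,z])])
bx=(296,110,40,50);cv2.imwrite("pics/a5.png",up(s,*bx,f=12)[:,:,::-1])
E
```

```text
0.115 [np.float64(314.7), np.float64(150.4)]
0.12 [np.float64(314.9), np.float64(149.0)]
0.125 [np.float64(315.0), np.float64(147.7)]
0.13 [np.float64(315.2), np.float64(146.4)]
0.135 [np.float64(315.4), np.float64(145.1)]
```

View pics/a5.png

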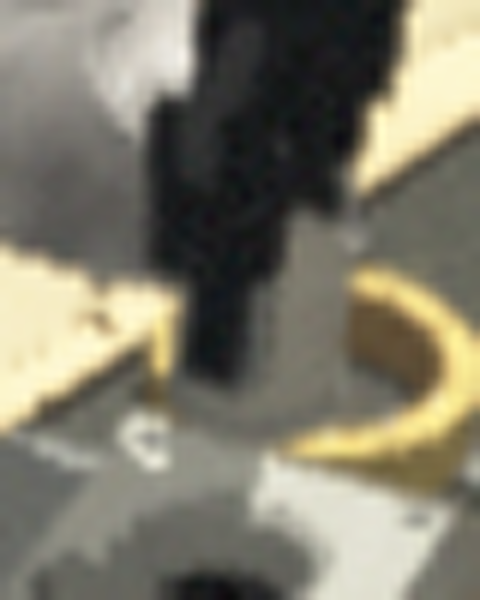

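```bash
python3 - <<'E'
from rig import camera
from h import *
t=camera("top");s=camera("scene")
print(onz(t,194.6,185,.022), onz(s,183+(530-400+.5)/5-.5,190+247.5/5-.5,.018))
E
```

```text
[0.51853655 0.21564843 0.022     ] [0.52416077 0.20995915 0.018     ]
```

>>> {"op": "drive_tool", "data": {"targets": [[40,0,10,0,0,0,0],[40,0,35,0,0,0,0],[40,1,70,0,0,0,0],[40,3,108,0,0,0,0],[40,5,146,0,0,0,0],[40,6,184,0,0,0,0],[40,8,222,0,0,0,0],[40,10,260,0,0,0,0],[40,12,298,0,0,0,0],[40,14,336,0,0,0,0],[40,15,374,0,0,0,0],[40,16,405,0,0,0,0]]}}

```text
t: 8.62
eef_pos: [0.5138, 0.1887, 0.1473]
ee_rot: [2.074, 0.288, -2.075]
ft_force: [0.5, 0.3, 0.1]
width: 0.043
```

```bash
python3 look.py b1 183 150 80 120 170 150 80 80
```

```text
8.6167 [0.5138 0.1887 0.1473] [0.46 0.34 0.05] 0.043 [-0.34  0.51 -0.16  1.88  0.11  0.76 -1.86]
```

View pics/b1.png

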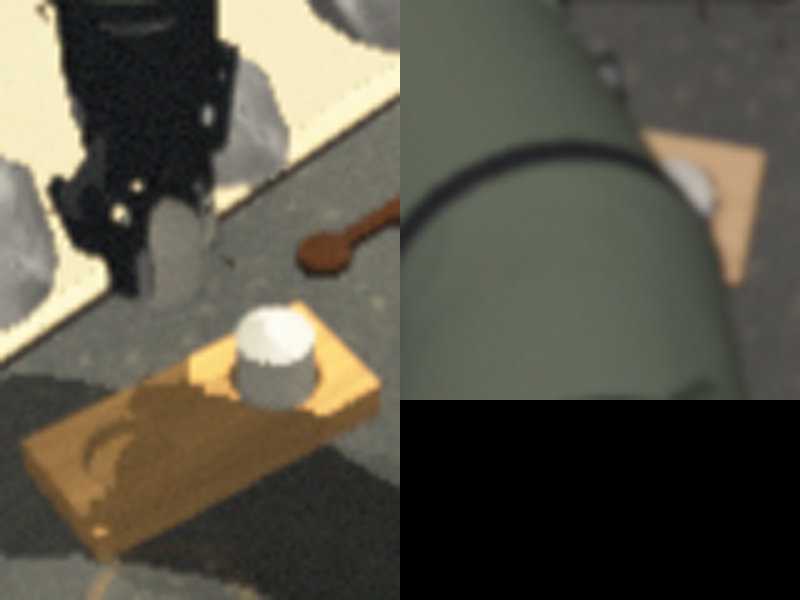

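>>> {"op": "drive_tool", "data": {"targets": [[40,2,20,0,0,0,0],[40,3,27,0,0,0,0],[40,3,27,-20,0,0,0],[40,3,27,-45,0,0,0],[40,3,27,-70,0,0,0],[40,3,27,-88,0,0,0],[40,3,27,-96,0,0,0],[40,3,27,-98,0,0,0],[40,3,27,-98,0,0,0]]}}

```text
t: 9.47
eef_pos: [0.5178, 0.212, 0.0497]
ee_rot: [2.075, 0.285, -2.076]
ft_force: [-0.5, 0.0, -0.1]
width: 0.0434
```

```bash
python3 look.py b2 183 150 80 120 170 150 80 80
```

```text
9.4667 [0.5178 0.212  0.0497] [-0.45  0.   -0.1 ] 0.0434 [-0.4   0.68 -0.13  1.9   0.15  0.58 -1.93]
```

View pics/b2.png

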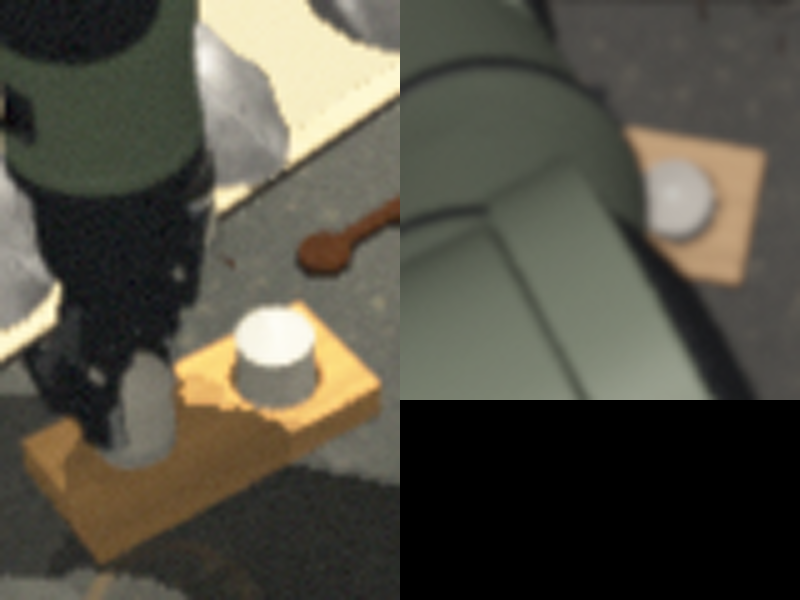

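>>> {"op": "drive_tool", "data": {"targets": [[40,-0.5,4,0,0,0,0],[40,-0.5,4,-4,0,0,0],[40,-0.5,4,-8,0,0,0],[40,-0.5,4,-11,0,0,0],[40,-0.5,4,-13,0,0,0],[40,-0.5,4,-15,0,0,0],[40,-0.5,4,-16,0,0,0]]}}

```text
t: 10.15
eef_pos: [0.5174, 0.2159, 0.0333]
ee_rot: [2.075, 0.285, -2.076]
ft_force: [0.1, 0.1, -0.6]
width: 0.0431
```

>>> {"op": "drive_tool", "data": {"targets": [[40,0,0,-1,0,0,0],[40,0,0,-2,0,0,0],[40,0,0,-3,0,0,0],[40,0,0,-3,0,0,0]]}}

```text
t: 10.48
eef_pos: [0.5174, 0.216, 0.0305]
ee_rot: [2.075, 0.285, -2.076]
ft_force: [0.1, -1.3, -0.9]
width: 0.0431
```

>>> {"op": "drive_tool", "data": {"targets": [[40,0,0,-1,0,0,0],[40,0,0,-1.5,0,0,0],[40,0,0,-1.5,0,0,0]]}}

```text
t: 10.73
eef_pos: [0.5175, 0.216, 0.0291]
ee_rot: [2.075, 0.285, -2.076]
ft_force: [-0.5, -0.3, -1.1]
width: 0.0436
```

>>> {"op": "drive_tool", "data": {"targets": [[48,0,0,0,0,0,0],[55,0,0,0,0,0,0],[70,0,0,0,0,0,0],[80,0,0,0,0,0,0],[80,0,0,8,0,0,0],[80,0,0,25,0,0,0],[80,0,0,50,0,0,0],[80,0,0,80,0,0,0],[80,0,0,100,0,0,0],[80,0,0,100,0,0,0]]}}

```text
t: 11.57
eef_pos: [0.5192, 0.2168, 0.1337]
ee_rot: [2.082, 0.287, -2.071]
ft_force: [-0.2, 0.6, -0.5]
width: 0.08
```

```bash
python3 look.py b3 183 150 80 120 170 150 80 80
```

```text
11.5667 [0.5192 0.2168 0.1337] [-0.21  0.6  -0.5 ] 0.08 [-0.39  0.55 -0.16  1.85  0.12  0.74 -1.91]
```

View pics/b3.png

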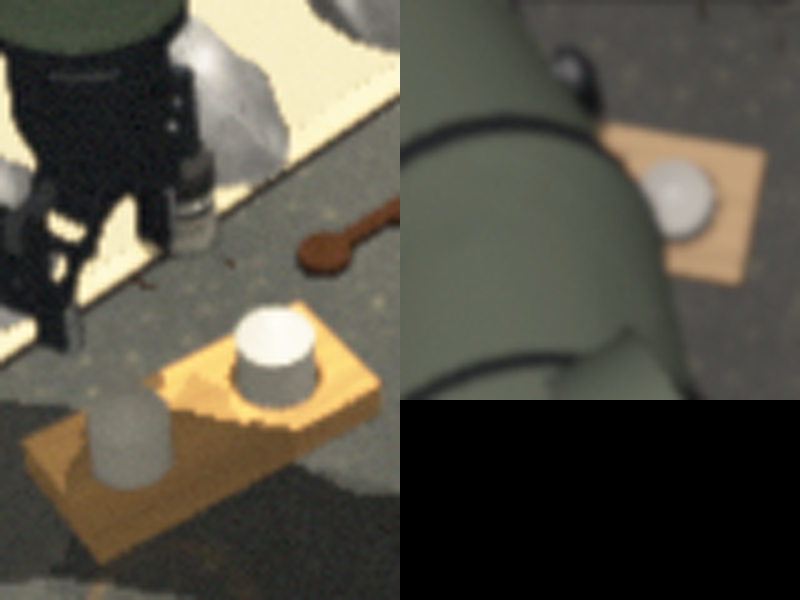

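>>> {"op": "drive_tool", "data": {"targets": [[85,-4,-20,0,0,0,0],[85,-11,-55,0,0,0,0],[85,-16,-82,0,0,0,0],[85,-18,-94,0,0,0,0],[85,-18,-94,-10,0,0,0],[85,-18,-94,-15,0,0,0],[85,-18,-94,-15,0,0,0]]}}

```text
t: 12.25
eef_pos: [0.4988, 0.123, 0.1126]
ee_rot: [2.073, 0.286, -2.077]
ft_force: [-0.9, -0.0, -0.5]
width: 0.0852
```

>>> {"op": "drive_tool", "data": {"targets": [[85,0.5,-1,-15,0,0,0],[85,0.5,-1,-35,0,0,0],[85,0.5,-1,-55,0,0,0],[85,0.5,-1,-68,0,0,0],[85,0.5,-1,-76,0,0,0],[85,0.5,-1,-80,0,0,0],[85,0.5,-1,-80,0,0,0],[85,0.5,-1,-80,0,0,0]]}}

```text
t: 12.92
eef_pos: [0.5002, 0.1215, 0.0345]
ee_rot: [2.076, 0.286, -2.075]
ft_force: [-0.7, -0.1, 0.6]
width: 0.0851
```

>>> {"op": "drive_tool", "data": {"targets": [[60,0,0,0,0,0,0],[52,0,0,0,0,0,0],[48,0,0,0,0,0,0],[46,0,0,0,0,0,0],[43,0,0,0,0,0,0],[40,0,0,0,0,0,0],[40,0,0,0,0,0,0]], "force": 20}}

```text
t: 13.5
eef_pos: [0.5002, 0.1211, 0.0347]
ee_rot: [2.076, 0.285, -2.075]
ft_force: [-2.2, 0.1, 8.8]
width: 0.0434
```

```bash
python3 look.py b4 183 150 80 120 170 150 80 80
```

```text
13.5 [0.5002 0.1211 0.0347] [-2.24  0.13  8.8 ] 0.0434 [-0.26  0.66 -0.12  2.02  0.17  0.47 -1.8 ]
```

View pics/b4.png

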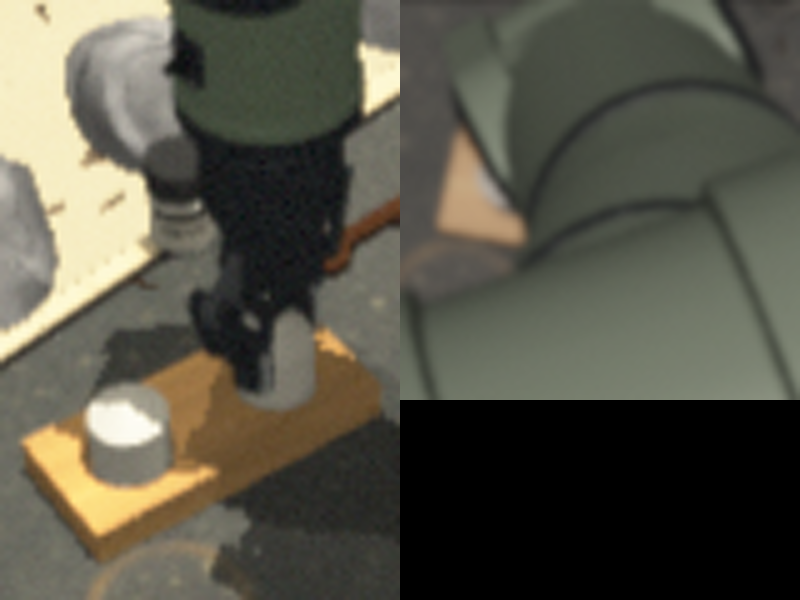

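>>> {"op": "drive_tool", "data": {"targets": [[40,0,0,4,0,0,0],[40,0,0,12,0,0,0],[40,0,0,25,0,0,0],[40,0,0,45,0,0,0],[40,0,0,70,0,0,0],[40,0,0,95,0,0,0],[40,0,-10,112,0,0,0],[40,0,-30,116,0,0,0],[40,0,-60,116,0,0,0],[40,0,-95,116,0,0,0],[40,0,-130,116,0,0,0],[40,0,-165,116,0,0,0]], "force": 30}}

```text
t: 14.6
eef_pos: [0.4997, -0.0455, 0.1509]
ee_rot: [2.076, 0.285, -2.075]
ft_force: [0.8, -0.5, -1.1]
width: 0.043
```

>>> {"op": "drive_tool", "data": {"targets": [[40,0,-35,0,0,0,0],[40,0,-70,0,0,0,0],[40,0,-100,0,0,0,0],[40,0,-130,0,0,0,0],[40,0,-155,0,0,0,0],[40,0,-168,0,0,0,0],[40,0,-175,0,0,0,0],[40,0,-176,0,0,0,0],[40,0,-176,0,0,0,0],[40,0,-176,0,0,0,0]]}}

```text
t: 15.43
eef_pos: [0.5002, -0.2185, 0.1503]
ee_rot: [2.075, 0.287, -2.075]
ft_force: [-0.4, 0.5, -1.3]
width: 0.0427
```

```bash
python3 look.py c1 270 70 80 120 170 150 80 80
```

```text
15.4333 [ 0.5002 -0.2185  0.1503] [-0.44  0.51 -1.29] 0.0427 [ 0.4   0.5  -0.13  1.88  0.09  0.76 -1.07]
```

View pics/c1.png

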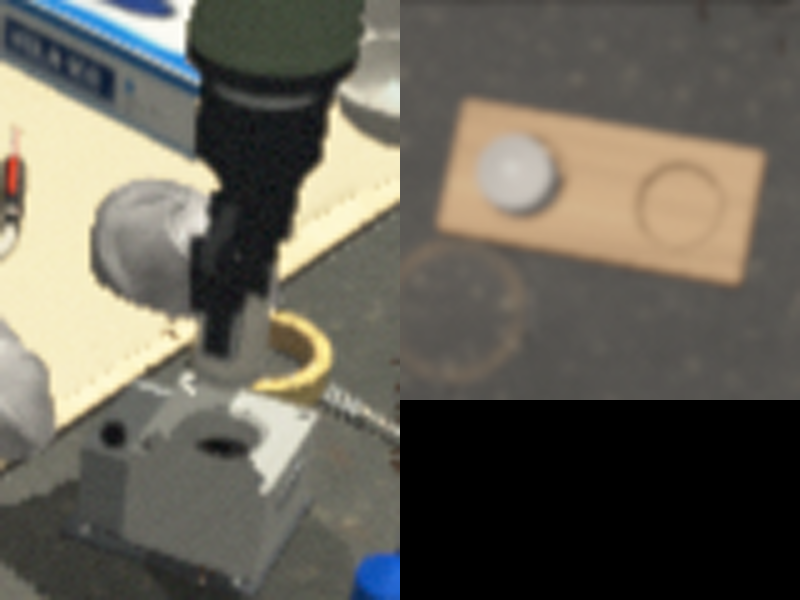

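>>> {"op": "drive_tool", "data": {"targets": [[40,-0.9,-1.7,-5,0,0,0],[40,-0.9,-1.7,-15,0,0,0],[40,-0.9,-1.7,-25,0,0,0],[40,-0.9,-1.7,-33,0,0,0],[40,-0.9,-1.7,-38,0,0,0],[40,-0.9,-1.7,-40,0,0,0],[40,-0.9,-1.7,-40,0,0,0]]}}

```text
t: 16.12
eef_pos: [0.4988, -0.2216, 0.1095]
ee_rot: [2.075, 0.285, -2.077]
ft_force: [-1.0, 0.2, -1.3]
width: 0.0432
```

```bash
python3 - <<'E'
from rig import camera,bot
from h import *
print(bot.sense()["eef_pos"])
s=camera("scene");t=camera("top")
a=up(s,290,115,50,60,f=8);b=up(t,320,165,45,50,f=8);b=cv2.copyMakeBorder(b,0,80,0,0,0)
cv2.imwrite("pics/c2.png",np.hstack([a,b])[:,:,::-1])
E
```

```text
[ 0.49884329 -0.2215718   0.10947385]
```

View pics/c2.png

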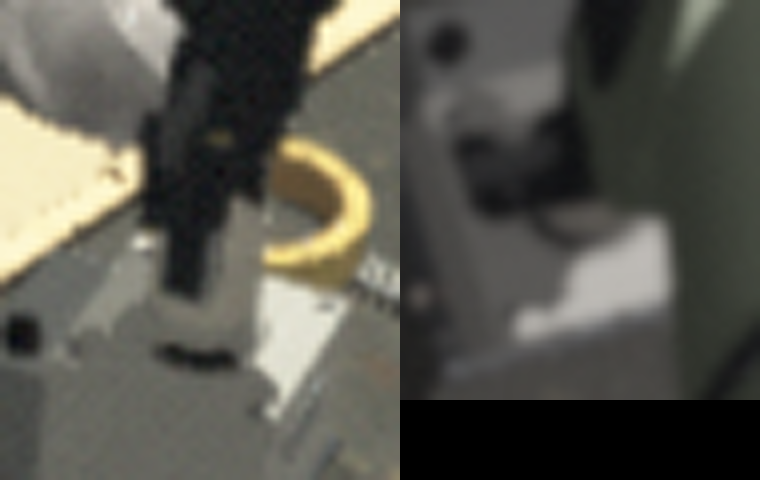

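>>> {"op": "drive_tool", "data": {"targets": [[40,0.8,1.4,0,0,0,0],[40,0.8,1.4,-2,0,0,0],[40,0.8,1.4,-4,0,0,0],[40,0.8,1.4,-6,0,0,0],[40,0.8,1.4,-6,0,0,0]]}}

```text
t: 16.63
eef_pos: [0.4998, -0.2203, 0.1039]
ee_rot: [2.075, 0.285, -2.076]
ft_force: [-1.1, 0.2, -0.9]
width: 0.0429
```

>>> {"op": "drive_tool", "data": {"targets": [[40,0,0,-1,0,0,0],[40,0,0,-2,0,0,0],[40,0,0,-2,0,0,0]]}}

```text
t: 16.88
eef_pos: [0.4995, -0.2206, 0.1027]
ee_rot: [2.075, 0.284, -2.076]
ft_force: [-6.8, 0.8, 16.7]
width: 0.043
```

>>> {"op": "drive_tool", "data": {"targets": [[40,0,0,-1,0,0,0],[40,0,0,-2,0,0,0],[40,0,0,-2,0,0,0]]}}

```text
t: 17.13
eef_pos: [0.4992, -0.2213, 0.1013]
ee_rot: [2.075, 0.283, -2.076]
ft_force: [-12.4, -0.9, 28.6]
width: 0.0429
```

>>> {"op": "drive_tool", "data": {"targets": [[40,0,0,2,0,0,0],[40,0,0,4,0,0,0],[40,-1.5,0,4,0,0,0],[40,-1.5,0,4,0,0,0]]}}

```text
t: 17.47
eef_pos: [0.4982, -0.2202, 0.1041]
ee_rot: [2.075, 0.285, -2.076]
ft_force: [-0.1, -0.5, -1.8]
width: 0.043
```

>>> {"op": "drive_tool", "data": {"targets": [[40,0,0,-1,0,0,0],[40,0,0,-2,0,0,0],[40,0,0,-2,0,0,0]]}}

```text
t: 17.72
eef_pos: [0.4984, -0.2203, 0.102]
ee_rot: [2.075, 0.285, -2.076]
ft_force: [-0.8, 0.4, 1.9]
width: 0.0428
```

>>> {"op": "drive_tool", "data": {"targets": [[40,0,0,-1,0,0,0],[40,0,0,-1.5,0,0,0],[40,0,0,-1.5,0,0,0]]}}

```text
t: 17.97
eef_pos: [0.4983, -0.2206, 0.1005]
ee_rot: [2.075, 0.284, -2.076]
ft_force: [-1.9, -2.8, -0.8]
width: 0.0429
```

>>> {"op": "drive_tool", "data": {"targets": [[40,-0.4,-0.2,-1,0,0,0],[40,-0.4,-0.2,-2,0,0,0],[40,-0.4,-0.2,-2,0,0,0]]}}

```text
t: 18.22
eef_pos: [0.4979, -0.2206, 0.0985]
ee_rot: [2.075, 0.285, -2.076]
ft_force: [0.5, -2.0, -1.6]
width: 0.0432
```

>>> {"op": "drive_tool", "data": {"targets": [[40,0,0,-1,0,0,0],[40,0,0,-2,0,0,0],[40,0,0,-3,0,0,0],[40,0,0,-3,0,0,0]]}}

```text
t: 18.55
eef_pos: [0.498, -0.2206, 0.0955]
ee_rot: [2.076, 0.285, -2.076]
ft_force: [0.2, -3.9, -1.2]
width: 0.0427
```

>>> {"op": "drive_tool", "data": {"targets": [[40,0,-0.4,-1.5,0,0,0],[40,0,-0.4,-3,0,0,0],[40,0,-0.4,-4.5,0,0,0],[40,0,-0.4,-6,0,0,0],[40,0,-0.4,-6,0,0,0]]}}

```text
t: 18.97
eef_pos: [0.4979, -0.2208, 0.0893]
ee_rot: [2.075, 0.285, -2.076]
ft_force: [-0.1, -1.3, -2.0]
width: 0.043
```

>>> {"op": "drive_tool", "data": {"targets": [[40,0,0,-1,0,0,0],[40,0,0,-2,0,0,0],[40,0,0,-3,0,0,0],[40,0,0,-3,0,0,0]]}}

```text
t: 19.3
eef_pos: [0.4979, -0.2208, 0.0865]
ee_rot: [2.075, 0.285, -2.076]
ft_force: [-0.6, -0.4, -1.4]
width: 0.0429
```

>>> {"op": "drive_tool", "data": {"targets": [[46,0,0,0,0,0,0],[52,0,0,0,0,0,0],[65,0,0,0,0,0,0],[80,0,0,0,0,0,0],[80,0,0,8,0,0,0],[80,0,0,22,0,0,0],[80,0,0,45,0,0,0],[80,0,0,60,0,0,0],[80,0,0,62,0,0,0]]}}

```text
t: 20.05
eef_pos: [0.4992, -0.2214, 0.1518]
ee_rot: [2.079, 0.283, -2.071]
ft_force: [0.2, -0.5, 0.3]
width: 0.0796
```

```bash
python3 look.py c3 270 70 80 120 300 145 80 80
```

```text
20.05 [ 0.4992 -0.2214  0.1518] [ 0.17 -0.47  0.27] 0.0796 [ 0.4   0.5  -0.13  1.88  0.09  0.76 -1.07]
```

View pics/c3.png

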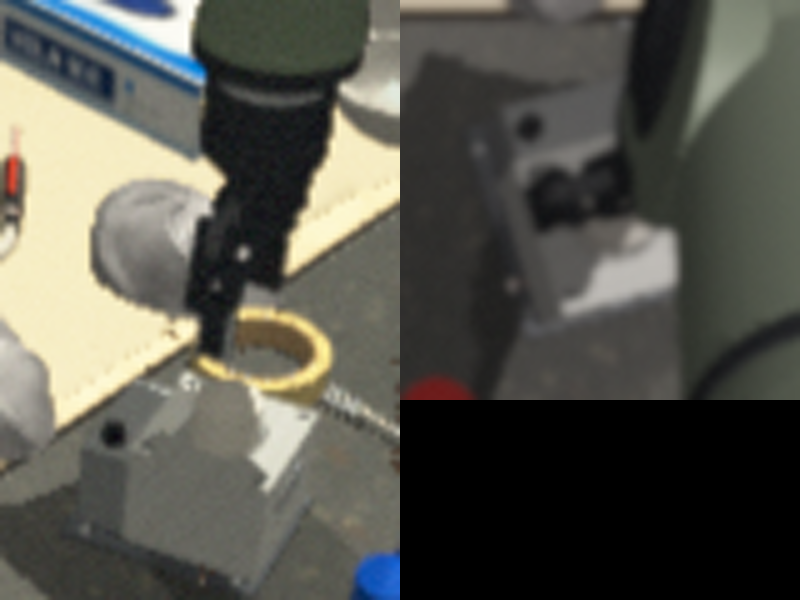

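>>> {"op": "drive_tool", "data": {"targets": [[0,0,0,0,0,0,0],[0,0,0,0,0,0,0],[0,0,0,0,0,0,0],[0,0,0,0,0,0,0],[0,0,0,0,0,0,0],[0,0,0,0,0,0,0],[0,0,0,-8,0,0,0],[0,0,0,-16,0,0,0],[0,0,0,-22,0,0,0],[0,0,0,-26,0,0,0],[0,0,0,-26,0,0,0]], "force": 40}}

```text
t: 21.07
eef_pos: [0.4974, -0.2206, 0.1214]
ee_rot: [2.074, 0.286, -2.077]
ft_force: [-0.3, -0.3, 0.0]
width: -0.0003
```

>>> {"op": "drive_tool", "data": {"targets": [[0,1,0,-2,0,0,0],[0,1,0,-4,0,0,0],[0,1,0,-6,0,0,0],[0,1,0,-8,0,0,0],[0,1,0,-10,0,0,0],[0,1,0,-12,0,0,0],[0,1,0,-12,0,0,0]]}}

```text
t: 21.65
eef_pos: [0.4991, -0.2209, 0.1105]
ee_rot: [2.076, 0.285, -2.075]
ft_force: [0.7, 0.5, 3.3]
width: -0.0003
```

>>> {"op": "drive_tool", "data": {"targets": [[0,0,0,-2,0,0,0],[0,0,0,-4,0,0,0],[0,0,0,-6,0,0,0],[0,0,0,-8,0,0,0],[0,0,0,-10,0,0,0],[0,0,0,-12,0,0,0],[0,0,0,-14,0,0,0],[0,0,0,-15,0,0,0],[0,0,0,-16,0,0,0],[0,0,0,-16,0,0,0]]}}

```text
t: 22.48
eef_pos: [0.4991, -0.2209, 0.0945]
ee_rot: [2.076, 0.285, -2.075]
ft_force: [1.7, -0.5, 5.5]
width: -0.0001
```

>>> {"op": "drive_tool", "data": {"targets": [[0,0,0,-1,0,0,0],[0,0,0,-2,0,0,0],[0,0,0,-3,0,0,0],[0,0,0,-4,0,0,0],[0,0,0,-5,0,0,0],[0,0,0,-6,0,0,0],[0,0,0,-7,0,0,0],[0,0,0,-7.5,0,0,0],[0,0,0,-7.5,0,0,0]]}}

```text
t: 23.23
eef_pos: [0.4992, -0.2209, 0.0871]
ee_rot: [2.076, 0.285, -2.075]
ft_force: [0.4, 1.0, 6.0]
width: 0.0003
```

>>> {"op": "drive_tool", "data": {"targets": [[0,0,0,-0.5,0,0,0],[0,0,0,-1,0,0,0],[0,0,0,-1,0,0,0]]}}

```text
t: 23.48
eef_pos: [0.4991, -0.2209, 0.0861]
ee_rot: [2.076, 0.285, -2.075]
ft_force: [1.3, 0.4, 5.2]
width: -0.0
```

>>> {"op": "drive_tool", "data": {"targets": [[0,0,0,-0.4,0,0,0],[0,0,0,-0.8,0,0,0],[0,0,0,-0.8,0,0,0]]}}

```text
t: 23.73
eef_pos: [0.4991, -0.221, 0.0854]
ee_rot: [2.076, 0.285, -2.075]
ft_force: [-0.8, -0.8, 9.0]
width: 0.0001
```

>>> {"op": "drive_tool", "data": {"targets": [[0,0,0,-0.3,0,0,0],[0,0,0,-0.4,0,0,0],[0,0,0,-0.4,0,0,0]]}}

```text
t: 23.98
eef_pos: [0.4991, -0.221, 0.0851]
ee_rot: [2.076, 0.285, -2.075]
ft_force: [0.0, 0.3, 9.3]
width: -0.0002
```

>>> {"op": "drive_tool", "data": {"targets": [[0,0,0,-0.2,0,0,0],[0,0,0,-0.2,0,0,0]]}}

```text
t: 24.15
eef_pos: [0.4991, -0.221, 0.0849]
ee_rot: [2.076, 0.284, -2.075]
ft_force: [-0.8, 0.2, 10.9]
width: 0.0
```

>>> {"op": "drive_tool", "data": {"targets": [[0,0,0,1,0,0,0],[0,0,0,3,0,0,0],[0,0,0,5,0,0,0],[0,0,0,7,0,0,0],[0,0,0,9,0,0,0],[0,0,0,11,0,0,0],[0,0,0,14,0,0,0],[0,0,0,18,0,0,0],[0,0,0,25,0,0,0],[0,0,0,40,0,0,0],[0,0,0,60,0,0,0],[0,0,0,80,0,0,0]]}}

```text
t: 25.15
eef_pos: [0.4986, -0.2208, 0.1657]
ee_rot: [2.075, 0.285, -2.077]
ft_force: [0.1, -0.6, 0.3]
width: 0.0001
```

>>> {"op": "drive_tool", "data": {"targets": [[0,-20,-20,5,0,0,0],[0,-40,-45,10,0,0,0],[0,-60,-75,15,0,0,0],[0,-80,-105,20,0,0,0],[0,-100,-135,25,0,0,0],[0,-120,-165,30,0,0,0],[0,-140,-195,30,0,0,0],[0,-160,-225,30,0,0,0],[0,-160,-225,30,0,0,0],[0,-160,-225,30,0,0,0],[0,-160,-225,30,0,0,0]]}}

```text
t: 26.07
eef_pos: [0.3392, -0.4455, 0.195]
ee_rot: [2.076, 0.285, -2.075]
ft_force: [0.5, 0.1, 0.1]
width: 0.0002
```

```bash
python3 look.py d1 270 90 80 100 300 145 80 80;python3 look.py d2 183 190 80 80 170 150 80 80
```

```text
26.0667 [ 0.3392 -0.4455  0.195 ] [0.48 0.13 0.1 ] 0.0002 [ 0.88  0.46 -0.08  1.81  0.05  0.87 -0.53]
26.1667 [ 0.3399 -0.4449  0.195 ] [-0.47 -0.61  0.02] -0.0 [ 0.87  0.46 -0.08  1.81  0.05  0.87 -0.53]
```

View pics/d1.png

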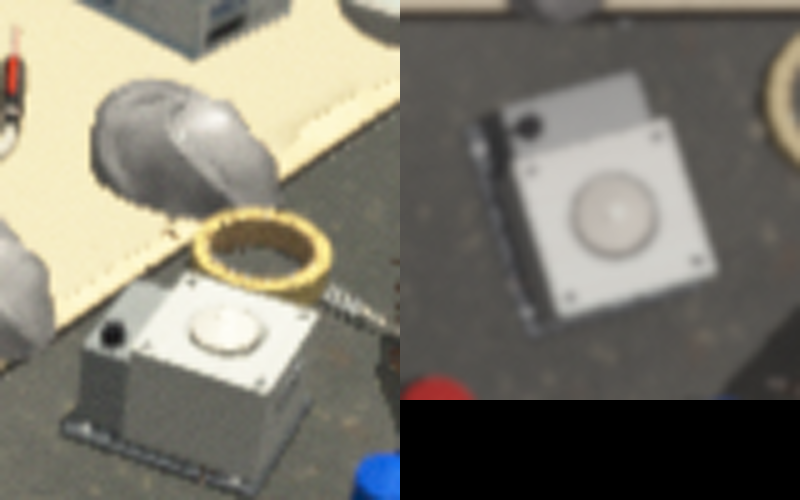

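View pics/d2.png

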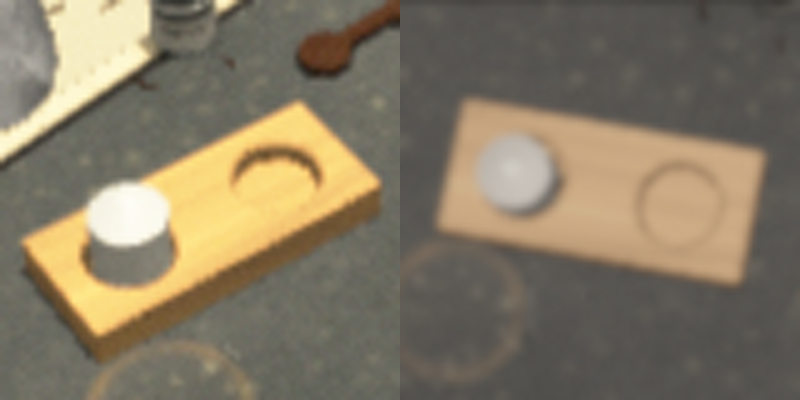

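>>> {"op": "drive_tool", "data": {"targets": [[40,0,0,0,0,0,0],[40,0,0,0,0,0,0],[40,0,0,0,0,0,0],[40,0,0,0,0,0,0],[40,0,0,0,0,0,0],[40,0,0,0,0,0,0]]}}

```text
t: 26.77
eef_pos: [0.339, -0.4459, 0.1948]
ee_rot: [2.076, 0.285, -2.076]
ft_force: [0.7, 0.6, -0.3]
width: 0.0399
```

```bash
python3 - <<'E'
from rig import bot
s=bot.sense();print(s["t"],s["width"],abs(s["dq"]).max());print(bot.close_job())
E
```

```text
26.7667 0.039894678330006976 0.0027476688683645166
the job is handed in; nothing more can be done
None
```

The cartridge change is done and handed in at 26.8 s; the hand-in gives no verdict. I pressed the spent cartridge until it popped up (about 11 N read at the wrist) and stood it in the free well. Then I put the fresh one in the dock and pressed it at about 11 N until the catch held.

- **Last pictures:** the fresh cartridge sits in the dock just as the spent one did at the start. The spent one stands upright and seated in the caddy well. The dock and caddy pictures show no bystander disturbed. The arm is clear of everything, fingers open. I judged these last positions by eye and did not measure them again.
- **What went wrong on the way:** the fresh cartridge first touched the rim of the bore about 1.5 mm off centre. The wrist read roughly 29 N up and 12 N sideways, under the 45 N limit. I backed off, shifted it by about 2 mm in all, and it went in with only a few newtons of side force.
- **Where the views disagreed:** the two cameras differed by about 1–2 mm on the dock centre. For the empty well, a rough reading from the scene camera was about 9 mm off the others, so I used the caddy's corners and the overhead view instead.

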